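# Set the lapping head's speed lever to idle

### The job

Put the spool lapping head into idle: swing its speed lever, the one with the upright round knob, until the lever lies over the long raised brass bar on the round plate beneath it, and let go of it there. Leave the paste pump's lever, the one with the flat crossbar, as it is.

Things in the scene. Friction and masses are not known exactly. Their poses are not given: they have to be found in the camera images.
- lapping_head: Fixed grey gearbox 200 x 180 x 90 mm high, upright dark motor (top at 148 mm) on its rear half. Origin: bench level, right under the speed lever's upright pivot; z up, -x its front, facing the robot at yaw 0 (yaw up to 0.3 rad). Round plate on top (radius 86, top at 96 mm): brass dots at -50, -25, 0, +50 degrees and the long radial idle bar (58 x 18 x 3 mm) at +25, counted like the joint.
- speed_lever (a joint): Angle of the speed lever (rad). 0: it points to the head's front (-x of the head); grows counter-clockwise seen from above (knob towards the head's -y, the robot's right). Over the idle bar it reads 0.436 (25 degrees). Stops at -1.0 and 1.0; stiff (about 3 N at the knob), stays where left. Starts between -0.95 and -0.15.
- speed_lever_knob (a point): Black upright round knob on the speed lever's end: cylinder 22 mm across, 50 mm tall, on a 10 mm round arm, 125 mm from the pivot. This point is on its axis, 144 mm above the bench, 20 mm below its top; the arm's top is at 115 mm. Grip it from above, anyhow turned. Loose things on the bench before the head are lower than 90 mm.
- pump_lever_crossbar (a point): Not to be moved: top middle of the flat black crossbar (62 x 16 x 10 mm) on the paste pump's lever, 105 mm from that lever's pivot, 117 mm above the bench. The pump is a fixed grey box with a round steel pot on top, about as big as the lapping head, standing to the left or right of it.

How it is judged:
By the outcome, as a careful person would: the job done as asked, in the order asked, and still so for the second after the job is handed in, with the robot touching nothing.
It also fails if it takes over 35 s, if anything falls off the work surface, if the arm or the gripper's body presses on something with over 40 N, if the wrist force passes 120 N, or if a joint passes its speed limit or range.

### The arm

A 7-joint arm with a two-finger parallel gripper is mounted at the origin on the work surface. World frame = base frame: x ahead of the robot, y to its left, z up, the work surface at z = 0. Lengths are in m, angles in rad, forces in N, time in s.
With the tool pointing down it reaches from about 0.4 to 0.875 m from the base axis. Payload 6.5 kg.
Tool frame: the origin (TCP) lies midway between the tips of the shut fingers; the grasp point (between the pads) lies 19 mm behind it; z points along the fingers, y is the line along which they close (so a half turn about z gives the same grasp; the last joint's range is limited). The gripper opens to 85 mm and grips with 20 to 120 N. Pads are 22 mm wide; open, the fingers measure 114 mm over their backs; the gripper's body (76 mm by 85 mm) begins 54 mm behind the grasp point. The pads swing forward as they close: fully open they stand 13 mm farther back than shut.
Start: joints at [1.153, 0.536, -0.004, 1.538, 0.003, 1.067, -0.071], TCP at [0.224, -0.61, 0.231] pointing down, gripper open.
Joint ranges: [-2.7, 2.7], [-0.37, 2.16], [-1.27, 1.26], [0.24, 2.4], [-1.31, 4.45], [0.19, 1.91], [-2.76, 2.76]. Speed limits (rad/s): [2.39, 2.39, 3.14, 3.14, 3.14, 3.14, 3.14].

### API

Orientations are given as a unit quaternion [w, x, y, z].
In Python, from cell import bot, snapshot gives the robot as it stands. The module is installed in compiled form; this text tells all that it offers.
- The arm moves only by the shell command python3 -m handwheel 'ROWS' [OPENING] [FORCE]. ROWS is JSON, a list that holds one entry, the list of rows, each a list of 6 numbers: the shift along the tool's x, y, z in mm, then the turn, a rotation vector about the tool's x, y, z in degrees. In form: [[[tx, ty, tz, wx, wy, wz], ...]]. A call has 1 to 12 rows; each row is the pose to reach, as a shift and turn from the pose commanded when the call began, along the tool's axes at that moment; what a row does not reach only later rows make up. A row lasts 1/12 s, in which the tool goes at most 41.7 mm and 7.16 degrees, less where a joint would pass 70% of its speed; a pose out of reach is approached as far as the arm can. A call with a gripper value outside its range is refused whole. OPENING is the opening, from 0 (shut) to 1 (fully open), set as the call begins (- or left out, the last holds). The fingers move at their own pace and stop on an object; FORCE is the grip in N (left out, the last holds). Time passes only in rows, so rows that repeat a pose let the fingers close. It gives the time, the measured TCP pose, the force, the opening and the grip force at its end, in the units of the state.
- bot.get_state(): the state, without advancing time (a new reading comes with each control period).
- snapshot(name): name is "side" or "top"; returns a dict with "color" (420x560x3 uint8, blue, green, red), "z_map" (420x560 float32, m along the optical axis (not along the pixel's ray), 0 where there is no reading), "camera_matrix" (3x3 intrinsics, pixels), "extrinsics" (4x4, takes a point from world to camera coordinates). Camera axes: x right, y down, z forward; pixel columns grow to the right and rows downward; lengths in m; the calibration is good to about 2 mm. A picture is of the moment at which its call begins.
- bot.finish_job(): hands the job in; it is judged then, once.
The state is a dict: "time": time; "joint_positions": joint angles; "qd": joint speeds; "tau": joint torques, N m; "eef_pos": TCP position; "tcp_rot": TCP orientation; "force": force on the tool from outside, world axes, zero at the start; "ft_torque": the same for the moment, N m; "opening": finger opening in m; "finger_force": force on a finger pad.
Only numpy, scipy, OpenCV 4.12 (cv2) and the standard library are available. Lean on these libraries where they do the work, as an engineer would, in place of code of your own. Each camera call takes 0.05 s, during which the arm holds its last target. There are 200 camera calls.

## Working session

There is one attempt and no reset: what is moved stays moved. The work goes in short steps, Python scripts to look and compute and a shell command to move; the robot and the scene stay as the last step left them, time stands still between calls to the robot, and variables do not carry over. Pictures are saved under pics/ and viewed, at most 10 in all, crops included, and the job is handed in when it is done.

```bash
mkdir -p pics; cat > h.py <<'E'
import numpy as np,cv2
from cell import bot,snapshot
def take(n,f):
    s=snapshot(n); cv2.imwrite(f'pics/{f}.png',s['color']); np.savez(f'{f}.npz',**s); return s
def ray(s,u,v):
    K=s['camera_matrix'];E=s['extrinsics'];R=E[:3,:3];t=E[:3,3]
    return -R.T@t, R.T@np.linalg.inv(K)@[u,v,1]
def atz(s,u,v,z):
    c,d=ray(s,u,v);return c+d*(z-c[2])/d[2]
def dep(s,u,v):
    c,d=ray(s,u,v);return c+d*s['z_map'][int(v),int(u)]
def tri(s1,p1,s2,p2):
    c1,d1=ray(s1,*p1);c2,d2=ray(s2,*p2)
    a=np.linalg.lstsq(np.c_[d1,-d2],c2-c1,rcond=None)[0]
    q1=c1+a[0]*d1;q2=c2+a[1]*d2;return (q1+q2)/2,np.linalg.norm(q1-q2)
E
python3 - <<'E'
from h import *
for n in('top','side'):
    s=take(n,n+'1'); print(ray(s,280,210))
print(bot.get_state())
a=cv2.imread('pics/top1.png');b=cv2.imread('pics/side1.png')
E
```

```text
(array([0.44147887, 0.00338947, 1.1482318 ]), array([ 0.11427823, -0.03798935, -0.99277663]))
(array([0.23712432, 0.50271445, 0.70533372]), array([ 0.37046999, -0.62493703, -0.6874175 ]))
{'time': 0.1, 'joint_positions': array([ 1.15283031,  0.53712238, -0.00444232,  1.53872846,  0.00261891,
        1.06735676, -0.07122267]), 'qd': array([ 0.00025141, -0.00044968, -0.00021622, -0.00216889, -0.00218641,
        0.00188518, -0.00033399]), 'tau': array([ 2.38758577e-03, -5.84573328e+01,  1.05196796e+00, -2.59777075e+01,
        1.26936572e-02,  4.64151730e-03, -1.31585963e-05]), 'eef_pos': array([ 0.22374972, -0.609671  ,  0.23049786]), 'tcp_rot': array([-7.77828331e-04,  9.84566738e-01,  1.75007688e-01, -2.06020140e-04]), 'force': array([0.36542061, 0.68487902, 0.47372383]), 'ft_torque': array([-0.00020751, -0.00764649,  0.01157489]), 'finger_force': 0.0, 'opening': 0.08543139746397717}
```

View pics/top1.png

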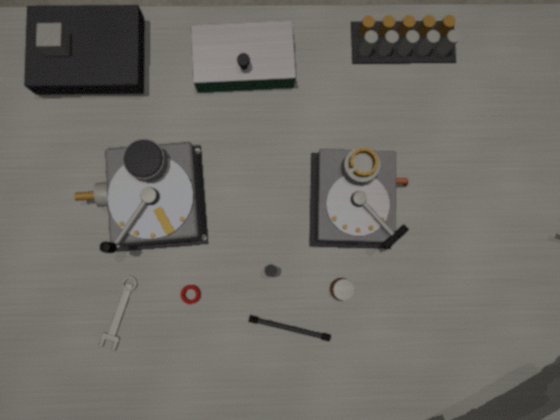

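View pics/side1.png

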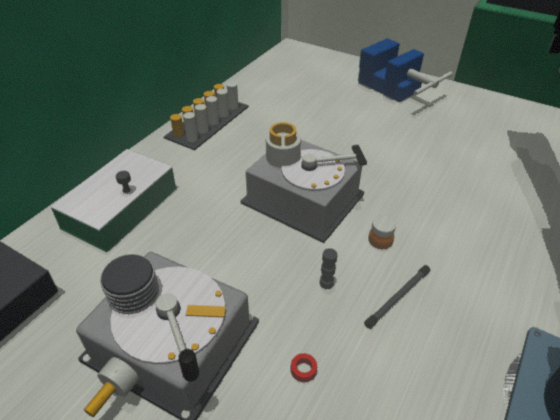

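The lapping head is on the left of the top view: pivot about (149,195), knob about (108,247), idle bar about (164,221). In the side view the knob is about (188,365) and the bar about (206,311). The pump is on the right. Next I'll enlarge both crops.

```bash
python3 - <<'E'
import cv2,numpy as np
a=cv2.imread('pics/top1.png')[170:270,80:220];b=cv2.imread('pics/side1.png')[280:390,120:260]
f=lambda i:cv2.convertScaleAbs(cv2.resize(i,None,fx=4,fy=4,interpolation=cv2.INTER_CUBIC),alpha=1.5)
cv2.imwrite('pics/ca.png',f(a));cv2.imwrite('pics/cb.png',f(b))
E
```

```text
(no output)
```

View pics/ca.png

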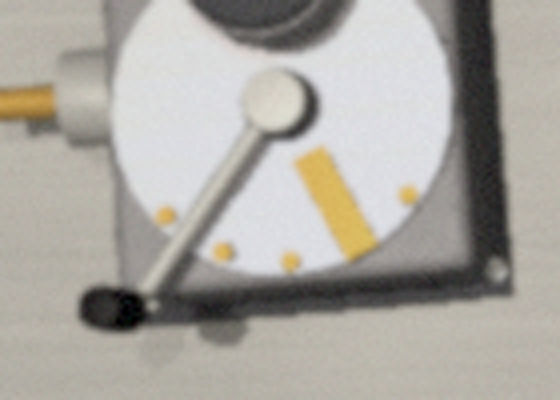

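View pics/cb.png

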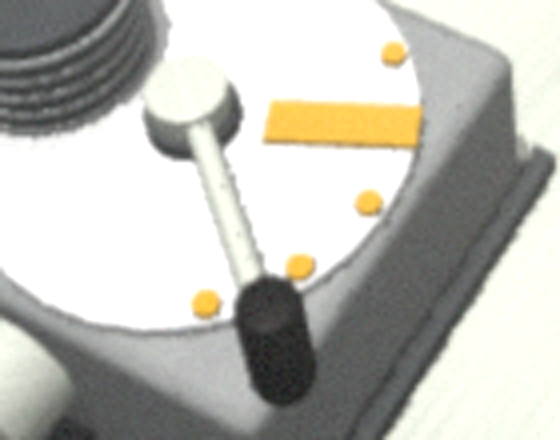

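The crops (4x) show the knob top at about (102,307) in the top crop and (270,307) in the side crop. The hub is at (277,100) and (191,88), and the bar centre at (337,202) and (345,124).

```bash
python3 - <<'E'
from h import *
T=np.load('top1.npz');S=np.load('side1.npz')
T=dict(T);S=dict(S)
a=lambda x,y:((x-1.5)/4+80,(y-1.5)/4+170)
b=lambda x,y:((x-1.5)/4+120,(y-1.5)/4+280)
P={}
for n,p,q in [('knobtop',(102,307),(270,307)),('hub',(277,100),(191,88)),('bar',(337,202),(345,124)),('d-50',(166,216),(206,304)),('d-25',(224,252),(300,267)),('d0',(291,261),(369,203)),('d50',(408,195),(393,54))]:
    P[n],e=tri(T,a(*p),S,b(*q)); print(n,P[n].round(4),round(e,4))
# circle fit on dots+dot angles -> pivot and yaw
from scipy.optimize import least_squares
D=np.array([P[k][:2] for k in('d-50','d-25','d0','d50')]);A=np.radians([-50,-25,0,50])
f=lambda x:(x[:2]+x[3]*np.c_[np.cos(np.pi+A+x[2]),np.sin(np.pi+A+x[2])]-D).ravel()
r=least_squares(f,[.6,.3,0,.075]);x=r.x;print(x,abs(r.fun).max())
for k in('bar','knobtop'):
    d=P[k][:2]-x[:2];print(k,np.hypot(*d),np.degrees((np.arctan2(-d[1],-d[0])-x[2])))
E
```

```text
knobtop [0.4928 0.2951 0.1586] 0.0004
hub [0.596  0.2236 0.1139] 0.0004
bar [0.5464 0.1972 0.0959] 0.0003
d-50 [0.5411 0.2824 0.0969] 0.001
d-25 [0.5226 0.2535 0.0961] 0.001
d0 [0.5173 0.22   0.0966] 0.0009
d50 [0.5496 0.1617 0.0968] 0.0012
[0.59594486 0.22549289 0.06981959 0.0787994 ] 0.00021791703974671783
bar 0.057075708753044255 25.742213709805572
knobtop 0.12446757804937404 -37.99678707775296
```

```bash
cat >> h.py <<'E'
from scipy.spatial.transform import Rotation as Ro
def rows(targets):
    s=bot.get_state();R=Ro.from_quat(np.roll(s['tcp_rot'],-1));p=s['eef_pos']
    for x,y,z,yaw in targets:   # yaw: world heading of tool y, deg
        c,q=np.cos(np.radians(yaw)),np.sin(np.radians(yaw))
        W=Ro.from_matrix(np.array([[-q,c,0],[c,q,0],[0,0,-1]]).T.T)
        print(np.r_[R.inv().apply(np.array([x,y,z])-p)*1000,(R.inv()*W).as_rotvec(degrees=True)].round(1).tolist())
    return s
E
python3 - <<'E'
from h import *
# columns x,y,z of tool: y=(c,q,0), z=down, x=y×z=(-q,c,0)
c,q=np.cos(-1.22),np.sin(-1.22); print(np.cross([c,q,0],[0,0,-1]),-q,c)
rows([(.45,-.22,.25,0)])
E
```

```text
[0.93909936 0.34364575 0.        ] 0.9390993563190676 0.34364574631604705
[346.7, -287.9, -19.1, -0.1, -0.0, -69.8]
```

```bash
python3 -m handwheel '[[[347,-288,-19,0,0,-70],[347,-288,-19,0,0,-70],[347,-288,-19,0,0,-70],[347,-288,-19,0,0,-70],[347,-288,-19,0,0,-70],[347,-288,-19,0,0,-70],[347,-288,-19,0,0,-70],[347,-288,-19,0,0,-70],[347,-288,-19,0,0,-70],[347,-288,-19,0,0,-70],[347,-288,-19,0,0,-70],[347,-288,-19,0,0,-70]]]' 1
python3 -c "
from h import *
rows([(.4924,.2949,.22,56)])"
```

```text
time: 1.1
eef_pos: [0.4543, -0.2124, 0.2509]
tcp_rot: [-0.0, 0.702, 0.712, 0.002]
force: [0.9, 1.3, 0.6]
opening: 0.0856
finger_force: 0.0
[506.7, 45.0, 32.6, 0.2, -0.1, -55.2]
```

```bash
python3 -m handwheel '[[[507,45,30,0,0,-55],[507,45,30,0,0,-55],[507,45,30,0,0,-55],[507,45,30,0,0,-55],[507,45,30,0,0,-55],[507,45,30,0,0,-55],[507,45,30,0,0,-55],[507,45,30,0,0,-55],[507,45,30,0,0,-55],[507,45,30,0,0,-55],[507,45,30,0,0,-55],[507,45,30,0,0,-55]]]'
python3 -c "
from h import *
rows([(.4924,.2949,.22,56)])"
```

```text
time: 2.1
eef_pos: [0.4932, 0.2784, 0.2203]
tcp_rot: [-0.0, 0.3, 0.954, -0.0]
force: [0.5, -0.4, 0.1]
opening: 0.0856
finger_force: 0.0
[10.1, 13.1, 0.2, -0.1, 0.0, -0.9]
```

```bash
python3 -m handwheel '[[[10,13,0,0,0,-1],[10,13,0,0,0,-1],[10,13,0,0,0,-1],[10,13,0,0,0,-1]]]'
python3 - <<'E'
from h import *
rows([(.4924,.2949,.125,56)])
a=take('top','t2')['color'][170:290,60:220];b=take('side','s2')['color'][230:400,60:260]
f=lambda i,k:cv2.convertScaleAbs(cv2.resize(i,None,fx=k,fy=k,interpolation=cv2.INTER_CUBIC),alpha=1.3)
A=f(a,3);B=f(b,2);A=A[:340];B=B[:340]
cv2.imwrite('pics/c2.png',cv2.resize(np.hstack([A[:340],B[:340]]),(792,303)))
E
```

```text
time: 2.43
eef_pos: [0.4927, 0.2918, 0.2203]
tcp_rot: [-0.0, 0.292, 0.956, -0.001]
force: [0.1, -0.1, -0.3]
opening: 0.0849
finger_force: 0.0
[2.0, 2.6, 95.3, -0.1, 0.0, 0.1]
```

View pics/c2.png

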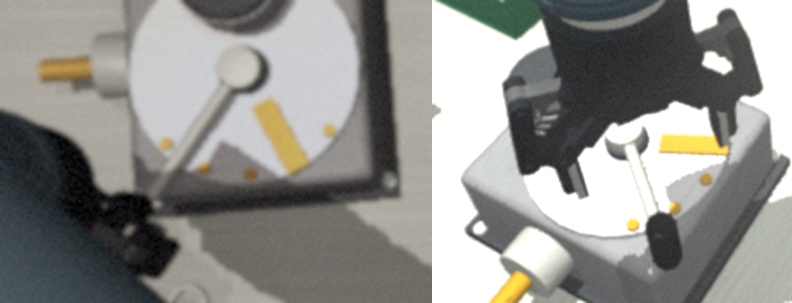

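The gripper stands over the knob with the fingers on either side of the arm line (knob at about (663,240) in the side half), and the lever hasn't moved. Next I descend and grip.

```bash
python3 -m handwheel '[[[2,2.5,30,0,0,0],[2,2.5,60,0,0,0],[2,2.5,85,0,0,0],[2,2.5,95,0,0,0],[2,2.5,95,0,0,0],[2,2.5,95,0,0,0]]]' 1
python3 -m handwheel '[[[0,0,0,0,0,0],[0,0,0,0,0,0],[0,0,0,0,0,0],[0,0,0,0,0,0],[0,0,0,0,0,0],[0,0,0,0,0,0],[0,0,0,0,0,0],[0,0,0,0,0,0]]]' 0 50
python3 - <<'E'
from h import *
t=[]
for a in list(range(-30,26,8))+[25]:
    w=np.radians(180+4+a);t.append((.596+.1247*np.cos(w),.2250+.1247*np.sin(w),.125,94+a))
rows(t)
E
```

```text
time: 3.03
eef_pos: [0.4926, 0.2962, 0.1265]
tcp_rot: [0.0, 0.292, 0.957, 0.0]
force: [-0.2, 0.2, 0.2]
opening: 0.0852
finger_force: 0.0
time: 3.7
eef_pos: [0.4924, 0.2969, 0.1265]
tcp_rot: [0.0, 0.291, 0.957, 0.0]
force: [-1.0, -1.4, 6.5]
opening: 0.0211
finger_force: 48.7
[-2.5, -19.0, 1.4, 0.0, 0.0, -7.8]
[-6.1, -36.1, 1.4, 0.0, 0.0, -15.8]
[-12.0, -52.4, 1.4, 0.0, 0.0, -23.8]
[-20.1, -67.8, 1.4, 0.0, 0.0, -31.8]
[-30.3, -81.9, 1.4, 0.0, 0.0, -39.8]
[-42.3, -94.5, 1.4, 0.0, 0.0, -47.8]
[-56.0, -105.2, 1.4, 0.0, 0.0, -55.8]
[-69.1, -113.0, 1.4, 0.0, 0.0, -62.8]
```

```bash
python3 -m handwheel '[[[-1,-10,0,0,0,-4],[-2.5,-19,0,0,0,-8],[-6,-36,0,0,0,-15],[-12,-52.5,0,0,0,-22],[-20,-68,0,0,0,-29],[-30,-82,0,0,0,-36],[-42,-94.5,0,0,0,-43],[-56,-105,0,0,0,-50],[-69,-113,0,0,0,-57],[-69,-113,0,0,0,-63],[-69,-113,0,0,0,-63],[-69,-113,0,0,0,-63]]]'
python3 - <<'E'
from h import *
s=bot.get_state();d=s['eef_pos'][:2]-[.596,.225];print(s['opening'],np.hypot(*d),np.degrees(np.arctan2(-d[1],-d[0]))-4)
w=np.radians(209);rows([(.596+.1247*np.cos(w),.225+.1247*np.sin(w),.126,119)])
f=lambda i,k:cv2.convertScaleAbs(cv2.resize(i,None,fx=k,fy=k,interpolation=cv2.INTER_CUBIC),alpha=1.5)
a=take('top','t3')['color'][170:270,80:220]
b=take('side','s3')['color'][250:390,110:270]
cv2.imwrite('pics/c3.png',np.hstack([f(a,2.8),f(b,2)]))
E
```

```text
time: 4.7
eef_pos: [0.4873, 0.163, 0.1263]
tcp_rot: [-0.0, -0.251, 0.968, -0.001]
force: [-0.4, -4.9, 7.8]
opening: 0.0209
finger_force: 51.1
0.020938806504294617 0.1251372024141758 25.70475754391367
[-0.4, 1.5, 0.3, -0.1, -0.0, 0.1]
```

View pics/c3.png

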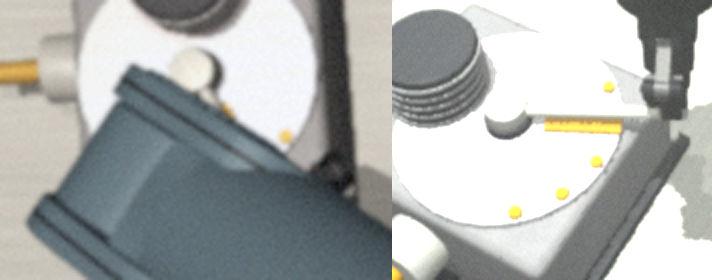

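The lever appears to lie above the bar in the side half (bar at about (583,127), arm just above it, as parallax predicts). TCP geometry reads 25.7°. I'll release, back off upward and check.

```bash
python3 -m handwheel '[[[0,0,0,0,0,0],[0,0,0,0,0,0],[0,0,0,0,0,0],[0,0,0,0,0,0],[0,0,0,0,0,0],[0,0,0,0,0,0],[0,0,0,0,0,0],[0,0,0,0,0,0]]]' 1
python3 -m handwheel '[[[0,0,-20,0,0,0],[0,0,-50,0,0,0],[0,0,-90,0,0,0],[0,0,-130,0,0,0],[0,-40,-130,0,0,0],[0,-80,-130,0,0,0],[0,-120,-130,0,0,0],[0,-160,-130,0,0,0],[0,-200,-130,0,0,0],[0,-240,-130,0,0,0],[0,-280,-130,0,0,0],[0,-280,-130,0,0,0]]]'
python3 - <<'E'
from h import *
f=lambda i,k:cv2.convertScaleAbs(cv2.resize(i,None,fx=k,fy=k,interpolation=cv2.INTER_CUBIC),alpha=1.5)
a=take('top','t4')['color'][170:270,80:220]
b=take('side','s4')['color'][280:380,120:260]
cv2.imwrite('pics/c4.png',np.vstack([f(a,3),f(b,3)]))
E
```

```text
time: 5.47
eef_pos: [0.4865, 0.1644, 0.1258]
tcp_rot: [-0.0, -0.252, 0.968, 0.0]
force: [-0.0, 0.2, -0.3]
opening: 0.0856
finger_force: 0.0
time: 6.47
eef_pos: [0.6256, -0.0906, 0.2544]
tcp_rot: [-0.0, -0.246, 0.969, -0.002]
force: [-0.5, -1.5, -0.1]
opening: 0.0855
finger_force: 0.0
```

View pics/c4.png

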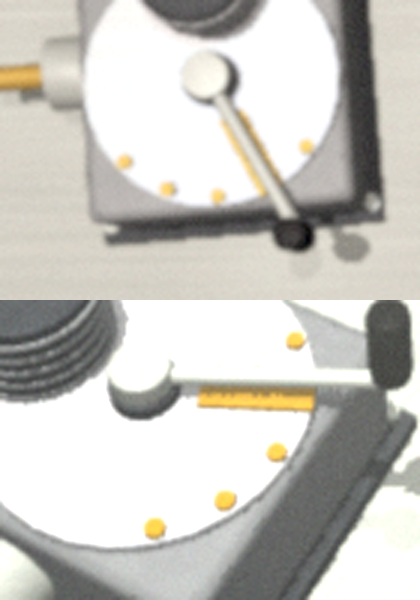

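The lever lies along the bar in both crops: knob top at about (288,237) in the top crop and (391,14) in the side crop. I'll do a numeric check.

```bash
python3 - <<'E'
from h import *
T=dict(np.load('t4.npz'));S=dict(np.load('s4.npz'))
for p,q in [((288,237),(391,14)),((293,237),(391,12)),((288,235),(387,14))]:
    P,e=tri(T,((p[0]-1)/3+80,(p[1]-1)/3+170),S,((q[0]-1)/3+120,(q[1]-1)/3+280))
    d=P[:2]-[.596,.225];print(P,e,np.hypot(*d),np.degrees(np.arctan2(-d[1],-d[0]))-4)
E
```

```text
[0.48592199 0.16284814 0.16319226] 0.000981506694954908 0.12641211273834174 25.44978732847359
[0.48665463 0.16041936 0.1613943 ] 0.00259743633465918 0.1269923944015154 26.56658904357765
[0.48754747 0.16317035 0.16236906] 0.001756651631354856 0.12483932754674633 25.687808206462407
```

The lever reads about 25.5°, where the bar is at 25°. The arm is clear of everything.

```bash
python3 -m handwheel '[[[0,0,0,0,0,0],[0,0,0,0,0,0],[0,0,0,0,0,0],[0,0,0,0,0,0]]]'; python3 -c "
from cell import bot
print(bot.finish_job())"
```

```text
time: 6.9
eef_pos: [0.6227, -0.079, 0.2561]
tcp_rot: [0.0, -0.253, 0.968, -0.0]
force: [-1.1, -1.0, -0.3]
opening: 0.0856
finger_force: 0.0
the job is handed in; nothing more can be done
None
```

The speed lever now lies over the idle bar, measured at about 25.5° against the bar's 25°, and the gripper has let go and backed clear; I never touched the pump lever, and I handed the job in at 6.9 s.

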